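# Open the shed's combination padlock and hold it up

## Task

I need the grey combination padlock opened for locking up the shed: pull the top drawer of the blue tool chest well open, turn the lock's black dial click by click until its white pointer rests in the notch at the green mark, then pull the shackle straight out until it is open. Lift the opened lock out by its shackle and finish still holding it in the air by the shackle, steady, with the whole lock higher than the top of the chest and resting on nothing. Leave the drawer open, the brass lock in its pocket and everything else on the bench where it is.

Things in the scene. Friction and masses are not known exactly. Their poses are not given: they have to be found in the camera images.
- chest_drawer0 (a joint): Slide of the top drawer, m: 0 shut, 0.206 fully out (a firm stop). About 1 N of friction. The top edge of the drawer's front and sides is at most 173 above the bench; its front panel is 15 thick, its floor 102 above the bench. Two equal rubber pockets lie side by side on the floor, 55 left and 55 right of the drawer's middle; which one holds which lock varies.
- drawer_handle (a point): Middle of the top drawer's round steel bar handle: bar 11 thick, 120 long along this point's y, 160 above the bench, its centre line 35 in front of the drawer's face, 29 clear behind it. Moves with the drawer, which slides open along this point's -x axis, roughly to the robot's right. The fixed blue chest with two grey drawers is 290 deep (x), 300 wide (y), 184 high.
- lock_mid (a point): Centre of the body, 60 (x) x 66 x 24 (z), of the loose grey combination padlock, 0.35 kg. It lies dial up in a pocket of the top drawer, underside 12 above the drawer floor; z is up, -x is the way its shackle pulls out (the chest's -x). Pocket walls rise 10 (sides, back) and 14 (front corners) beside it, 1.5 play all round; it lifts straight up. Drawer fully out: centre 73 in front of the chest's shell.
- dial_grip (a point): Centre of the dial's black grip bar, on the dial's axis over the middle of the lock's face: bar 38 long, 12 wide, 18 high, on a disc 44 in diameter and 4.5 thick. This centre is 12.5 above the lock's face, 24.5 above point lock_mid; the bar's top is 21.5 above the face. The bar lies along this point's x axis; the white pointer is on its -x end.
- dial (a joint): Dial angle on the lock, rad, growing anticlockwise seen from above. 0: white pointer at the green mark, on the shackle side of the face (lock -x); only there (within about 0.15) is the shackle free. Spring notches every 0.419 (24 deg), 0 being one; let go, it snaps into the nearest. Starts 1 to 3 clicks negative: turn it anticlockwise. Stops at -1.76 and 0.84. A click takes under 0.1 N m.
- shackle_crown (a point): Middle of the cross bar (crown) of the steel shackle, axes as the lock: flat-sided bar 9 thick (x), 11 high (z), 49 long (y), 76 from the lock's centre towards lock -x, level with the body's centre. Clear opening between crown and body when shut: 41 (x) x 31 (y). Under the crown 18 is free down to the drawer floor, and in front of it 45 to the drawer's front panel.
- shackle (a joint): How far the shackle is pulled out of the lock body, m: 0 shut, 0.016 fully open (stop). With the dial in the green notch it slides with about 2 N and stays where it is left; in every other notch it is blocked after 1 to 2 mm.
- keylock_mid (a point): Centre of the brass keyed padlock's body (same size, no dial) in the other pocket of the top drawer. Leave it in its pocket; it travels with the drawer.
- spray: Bystander: spray can 52 diameter, 170 high; origin at its underside.
- jar: Bystander: amber glass jar 64 diameter, 80 high; origin at its underside.
- driver: Bystander: screwdriver lying on the bench; origin at the middle of its underside.
- tape_mid (a point): Bystander: grey tape measure 70 x 35 x 66; this is its centre.

How it is judged:
On the way, in this order (a step that is already met when the one before it is completed fails the run):
1. the top drawer is pulled well open (more than 130 mm) (value of joint chest_drawer0 above 0.13 m), for 0.2 s.
2. the dial rests in the notch at the green mark (within 0.15 rad), the shackle still shut (value of joint dial between -0.15 and 0.15 rad and value of joint shackle below 0.006 m), for 0.3 s.
3. the shackle is pulled open (more than 12 mm) (value of joint shackle above 0.012 m), for 0.2 s.
At the end, for the whole second after the job is handed in: The shackle is more than 12 mm out, the fingers hold the lock by its shackle (over 1 N), the centre of the lock's body is more than 195 mm above the bench (the chest is 184 high), moving at less than 0.05 m/s and not touching the chest, whose top drawer is still open more than 130 mm (value of joint shackle above 0.012 m and height (world z) of lock_mid above 0.195 m and contact force between shackle and the fingers above 1 N and contact force between lock and chest below 0.2 N and linear speed of lock below 0.05 m/s and value of joint chest_drawer0 above 0.13 m); the arm keeps its last pose, push and grip.
It fails at once if a bystander on the bench is moved more than 30 mm (distance of any of spray, jar, driver, tape_mid from where it was at the start of the episode above 0.03 m).
It fails at once if the brass lock is lifted out of its pocket (height (world z) of keylock_mid above 0.145 m).
It also fails if it takes over 64 s, if anything falls off the work surface, if the arm or the gripper's body presses on something with over 40 N, if the wrist force passes 120 N, or if a joint passes its speed limit or range.

## Robot

A 7-joint arm with a two-finger parallel gripper is mounted at the origin on the work surface. World frame = base frame: x ahead of the robot, y to its left, z up, the work surface at z = 0. Lengths are in m, angles in rad, forces in N, time in s.
With the tool pointing down it reaches from about 0.425 to 0.875 m from the base axis. Payload 4.7 kg.
Tool frame: the origin (TCP) lies between the finger pads; the fingertips stand 8 mm ahead of it and the grasp point (between the pads) lies 11 mm behind it; z points along the fingers, y is the direction in which the jaws open and shut (so a half turn about z gives the same grasp; the last joint's range is limited). The gripper opens to 87 mm and grips with 3 to 60 N. Pads are 19 mm wide; open, the fingers measure 117 mm over their backs; the gripper's body (75 mm by 190 mm) begins 51 mm behind the grasp point.
Start: joints at [-1.178, 0.321, -0.07, 1.45, 0.023, 1.371, -0.057], TCP at [0.24, 0.604, 0.231] pointing down, gripper open.
Joint ranges: [-2.86, 2.86], [-0.3, 2.09], [-1.38, 1.24], [0.06, 2.45], [-1.56, 4.7], [0.09, 2.05], [-2.69, 2.69]. Speed limits (rad/s): [2.57, 2.57, 3.14, 3.14, 3.14, 3.14, 3.14].

## Interface

Orientations are given as a rotation vector (axis times angle).
In Python, from bench import ctrl, optics, ticket gives the robot as it stands.
- The arm moves only by the tool play_rows, never from a script. Its argument "motion" is a list of rows, each a list of 5 numbers: the closure, from 0 (fully open) to 1 (shut), then the shift along the tool's x, y, z in cm, then the turn about the tool's z in rad. In form: [[jaw, tx, ty, tz, spin], ...]. A call has 1 to 20 rows; each row shifts and turns the commanded pose from where the row before left it, along the tool's axes as they then stand; what a row does not reach is not made up. A row lasts 1/8 s, in which the tool goes at most 62.5 mm and 10.7 degrees, less where a joint would pass 70% of its speed; a pose out of reach is approached as far as the arm can. A call is refused whole if a number of a shift passes 6.25 or a number of a turn 0.188, either way. A call with a gripper value outside its range is refused whole. The fingers move at their own pace and stop on an object; "force" is the grip in N (left out, the last holds). Time passes only in rows, so rows that do not move let the fingers close. It gives the time, the measured TCP pose, the force and the opening at its end, in the units of the state.
- ctrl.get_state(): the state, without advancing time (a new reading comes with each control period).
- optics.get_image(name): name is "scene" or "top" or "wrist"; returns the picture (480x640x3 uint8, red, green, blue); there is no depth.
- optics.calibration(name): a dict with "K" (3x3 intrinsics, pixels), "distortion" ([k1, k2, p1, p2, k3] as OpenCV has them; the pictures are not rectified), "pose" (4x4, takes a point from camera to world coordinates); the wrist camera has in their place "hand_eye" (4x4, takes a point from camera to tool coordinates, whose origin is the TCP and whose axes are the flange's). Camera axes: x right, y down, z forward; pixel columns grow to the right and rows downward; lengths in m; the calibration is good to about 2 mm. A picture is of the moment at which its call begins: read the wrist's pose just before it. calibration takes no time and is no camera call.
- ticket.close_job(): hands the job in, once; it reports no verdict.
The state is a dict: "time": time; "joint_positions": joint angles; "qd": joint speeds; "joint_torque": joint torques, N m; "position": TCP position; "tool_rot": TCP orientation; "ft_force": force on the tool from outside, world axes, zero at the start; "torque": the same for the moment, N m; "grip_width": opening from 0.0 (shut) to 1.0 (fully open).
Only numpy, scipy, OpenCV 4.12 (cv2) and the standard library are available. Lean on these libraries where they do the work, as an engineer would, in place of code of your own. Each camera call takes 0.05 s, during which the arm holds its last target.

## Working session

There is one attempt and no reset: what is moved stays moved. The work goes in short steps, Python scripts to look and compute and a tool call to move; the robot and the scene stay as the last step left them, time stands still between calls to the robot, and variables do not carry over. Pictures are saved under pics/ and viewed, and the job is handed in when it is done.

Besides the shell and the picture viewer there is one more tool, called as a command line: name --pt "numbers of a row" for each row, then --argument value for the rest. play_rows: Moves the arm, as the interface text tells. Its arguments: {"type":"object","properties":{"motion":{"type":"array"},"force":{"type":"number"}},"required":["motion"]}

```bash
mkdir -p pics; ls; python3 - <<'E'
from bench import ctrl, optics, ticket
import cv2,numpy as np
s=ctrl.get_state();print(s)
for n in("scene","top","wrist"):
    cv2.imwrite(f"pics/{n}0.png",optics.get_image(n)[:,:,::-1])
    c=optics.calibration(n)
    for k,v in c.items(): print(n,k,np.round(np.array(v),4).tolist() if not isinstance(v,str) else v)
E
```

```text
pics
{'time': 0.0, 'joint_positions': array([-1.17788915,  0.32183032, -0.07007525,  1.45166165,  0.02260814,
        1.37082069, -0.05689232]), 'qd': array([-6.24256257e-05,  7.08875322e-04, -9.36737572e-04, -1.41410899e-03,
        5.95464211e-04,  2.00427214e-04, -2.38686169e-03]), 'joint_torque': array([-1.59783604e-04, -4.91287172e+01, -4.03943891e-01, -3.12528205e+01,
       -6.39874628e-02,  4.36906144e-02,  1.67574149e-04]), 'position': array([0.24023206, 0.60339422, 0.22946339]), 'tool_rot': array([-5.91382124e-01, -3.08516748e+00,  3.00978356e-03]), 'ft_force': array([ 0.14024163,  0.24449297, -0.29795195]), 'torque': array([0.00598155, 0.02232452, 0.01776936]), 'grip_width': 1.0005898577174512}
scene K [[542.4041, 0.0, 312.4244], [0.0, 542.4041, 231.1388], [0.0, 0.0, 1.0]]
scene distortion [-0.1663, 0.0, 0.0, 0.0, 0.0]
scene pose [[0.1596, 0.7781, -0.6075, 1.2397], [0.9872, -0.128, 0.0955, -0.1917], [-0.0035, -0.6149, -0.7886, 0.9762], [0.0, 0.0, 0.0, 1.0]]
top K [[574.4043, 0.0, 308.79], [0.0, 574.4043, 245.9578], [0.0, 0.0, 1.0]]
top distortion [-0.1253, 0.0, 0.0, 0.0, 0.0]
top pose [[0.0118, -0.9967, 0.0802, 0.4739], [-0.9999, -0.0123, -0.0054, -0.0738], [0.0064, -0.0802, -0.9968, 1.4533], [0.0, 0.0, 0.0, 1.0]]
wrist K [[355.1946, 0.0, 318.8146], [0.0, 355.1946, 238.8077], [0.0, 0.0, 1.0]]
wrist distortion [-0.038, 0.0, 0.0, 0.0, 0.0]
wrist hand_eye [[-0.0, -0.9603, -0.279, 0.0767], [1.0, -0.0002, 0.0005, 0.0001], [-0.0005, -0.279, 0.9603, -0.1538], [0.0, 0.0, 0.0, 1.0]]
```

View pics/scene0.png

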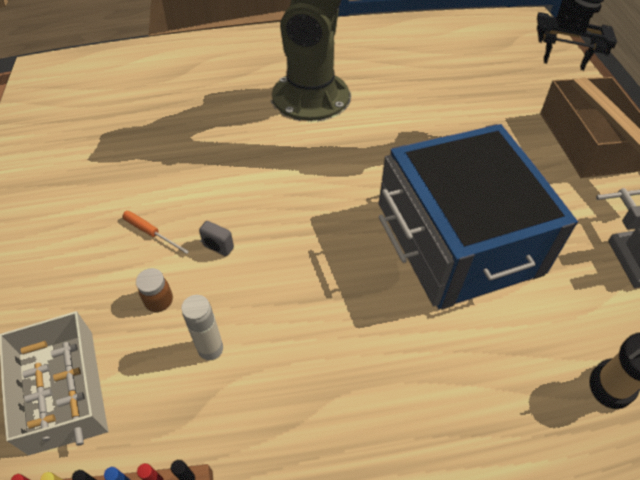

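View pics/top0.png

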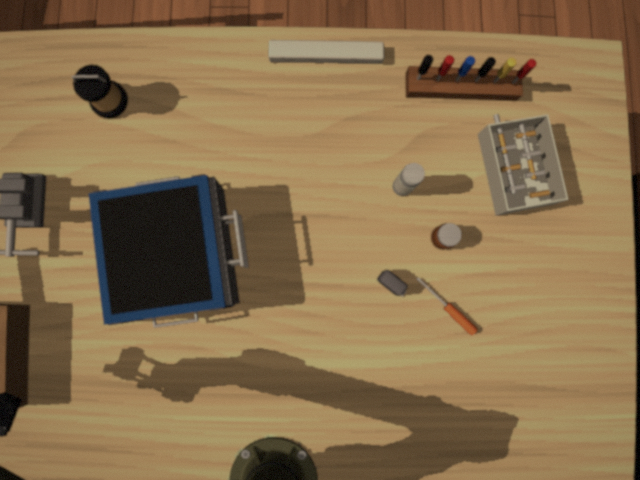

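View pics/wrist0.png

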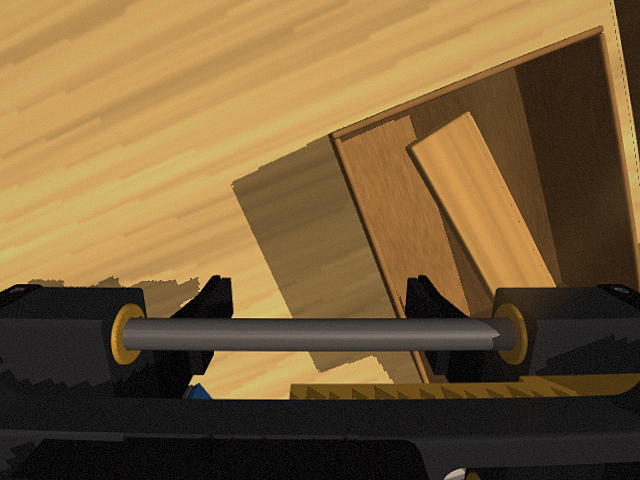

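The scene view shows the chest at about (480,220), with its drawer face and handle toward the left. In the top view the lid quad spans roughly (90,190)-(240,320), with the handle bar at about (236,238). The bystanders are to the right at x=390-480.

```bash
cat > h.py <<'E'
import cv2,numpy as np
from bench import ctrl, optics, ticket
from scipy.spatial.transform import Rotation as R
def pose(n,s=None):
    c=optics.calibration(n)
    if n!="wrist": return c,np.array(c["pose"])
    s=s or ctrl.get_state()
    T=np.eye(4);T[:3,:3]=R.from_rotvec(s["tool_rot"]).as_matrix();T[:3,3]=s["position"]
    return c,T@np.array(c["hand_eye"])
def cast(n,uv,z,s=None):
    c,P=pose(n,s)
    p=cv2.undistortPoints(np.array(uv,float).reshape(-1,1,2),np.array(c["K"]),np.array(c["distortion"])).reshape(-1,2)
    d=np.c_[p,np.ones(len(p))]@P[:3,:3].T; o=P[:3,3]
    return o+d*((z-o[2])/d[:,2])[:,None]
def proj(n,X,s=None):
    c,P=pose(n,s);Q=np.linalg.inv(P)
    return cv2.projectPoints(np.array(X,float).reshape(-1,1,3),cv2.Rodrigues(Q[:3,:3])[0],Q[:3,3],np.array(c["K"]),np.array(c["distortion"]))[0].reshape(-1,2)
def snap(n,f):
    s=ctrl.get_state();im=optics.get_image(n)[:,:,::-1].copy();cv2.imwrite("pics/"+f,im);return im,s
E
python3 - <<'E'
from h import *
im=cv2.imread("pics/top0.png");hsv=cv2.cvtColor(im,cv2.COLOR_BGR2HSV)
m=cv2.inRange(hsv,(100,120,50),(125,255,255));m[:, :60]=0;m[:,300:]=0;m[:150]=0;m[400:]=0
cs,_=cv2.findContours(m,cv2.RETR_EXTERNAL,cv2.CHAIN_APPROX_NONE);c=max(cs,key=cv2.contourArea)
r=cv2.minAreaRect(c);b=cv2.boxPoints(r);print(r);w=cast("top",b,.184);print(w.round(4));print(np.linalg.norm(np.diff(np.r_[w,w[:1]],axis=0),axis=1))
g=cv2.inRange(hsv,(0,0,110),(180,70,255));g[:, :215]=0;g[:,260:]=0;g[:195]=0;g[280:]=0
cs,_=cv2.findContours(g,cv2.RETR_EXTERNAL,cv2.CHAIN_APPROX_NONE)
for c in cs:
    if cv2.contourArea(c)>20:
        r=cv2.minAreaRect(c);print(r,cv2.boxPoints(r).tolist())
cv2.imwrite("pics/topc.png",cv2.resize(im[160:340,70:330],None,fx=3,fy=3,interpolation=cv2.INTER_CUBIC))
E
```

```text
((155.8974609375, 249.25808715820312), (132.5126953125, 120.48072052001953), 82.13092803955078)
[[0.6934 0.425  0.184 ]
 [0.7326 0.1513 0.184 ]
 [0.4396 0.1033 0.184 ]
 [0.3979 0.3709 0.184 ]]
[0.27652563 0.29690844 0.27086455 0.30035738]
((232.73045349121094, 238.29580688476562), (55.713905334472656, 13.868698120117188), 82.14668273925781) [[222.05484008789062, 211.64761352539062], [235.79345703125, 209.75262451171875], [243.40606689453125, 264.9440002441406], [229.66744995117188, 266.8389892578125]]
```

View pics/topc.png

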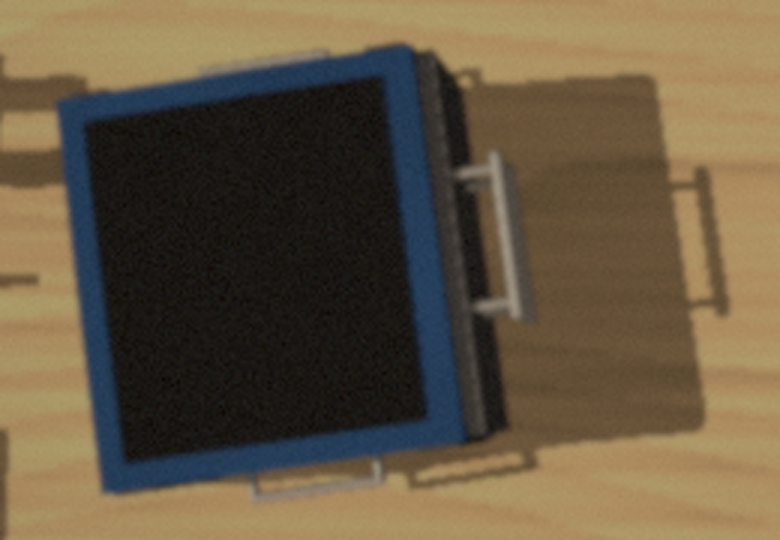

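The crop shows the upper bar bright, running from about (493,155) to (519,316) in crop pixels, with the lower drawer's bar darker just to its right. I'll cast it from both views.

```bash
python3 - <<'E'
from h import *
e=np.array([[496,156],[517,316]])/3+[70,160]
w=cast("top",e,.160);print("top ends",w.round(4),np.linalg.norm(w[1]-w[0]),"mid",w.mean(0).round(4))
im=cv2.imread("pics/scene0.png");cv2.imwrite("pics/scenec.png",cv2.resize(im[110:310,310:590],None,fx=2.8,fy=2.8,interpolation=cv2.INTER_CUBIC))
m=w.mean(0);d=(w[0]-w[1]);d/=np.linalg.norm(d);print("d",d, np.arctan2(d[1],d[0]))
print(proj("scene",w),((proj("scene",w)-[310,110])*2.8))
s=ctrl.get_state();print(R.from_rotvec(s["tool_rot"]).as_matrix().round(3))
E
```

```text
top ends [[0.6534 0.0871 0.16  ]
 [0.5324 0.0685 0.16  ]] 0.12248095392345851 mid [0.5929 0.0778 0.16  ]
d [0.98845072 0.15154267 0.        ] 0.15212878281194148
[[409.37683718 236.40209154]
 [384.65377834 190.88760756]] [[278.2551441  353.9258563 ]
 [209.03057935 226.48530117]]
[[-0.929  0.37  -0.   ]
 [ 0.37   0.929 -0.001]
 [-0.    -0.002 -1.   ]]
```

View pics/scenec.png

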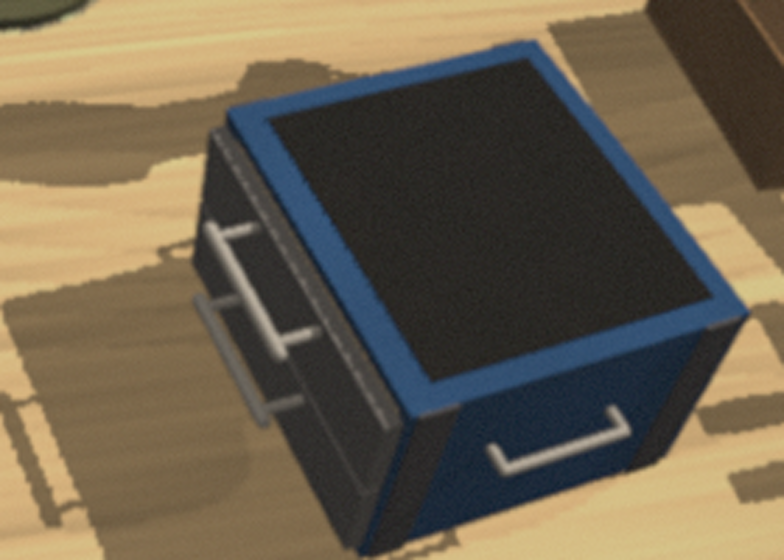

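Bar ends project to the visible bar ends in the scene view, within about 3 px, so the handle is at (0.593, 0.078, 0.160) with yaw about 0.155. I'm moving above it with the jaw axis along the pull direction.

play_rows --pt "0 0 0 -2 -0.178" --pt "0 0 0 -1.5 -0.178" --pt "0 0 0 0 -0.178" --pt "0.3 -2.23 -4.78 0 0" --pt "0.5 -2.23 -4.78 0 0" --pt "0.72 -2.23 -4.78 0 0" --pt "0.72 -2.23 -4.78 0 0" --pt "0.72 -2.23 -4.78 0 0" --pt "0.72 -2.23 -4.78 0 0" --pt "0.72 -2.23 -4.78 0 0" --pt "0.72 -2.23 -4.78 0 0" --pt "0.72 -2.23 -4.78 0 0" --pt "0.72 -2.23 -4.78 0 0" --pt "0.72 -2.23 -4.78 0 0" --pt "0.72 -2.23 -4.78 0 0" --pt "0.72 0 0 0 0" --pt "0.72 0 0 0 0"

```text
time: 2.28
position: [0.5931, 0.0791, 0.2651]
tool_rot: [0.243, -3.131, -0.001]
ft_force: [-0.1, -0.4, -0.1]
grip_width: 0.279
```

```bash
python3 - <<'E'
from h import *
im,s=snap("wrist","w1.png")
M=R.from_rotvec(s["tool_rot"]).as_matrix()
print(s["position"],M.round(3),s["grip_width"])
t=np.array([.593,.078,.150]);print("to go cm",M.T@(t-s["position"])*100)
print(proj("wrist",[[.6534,.0871,.16],[.5324,.0685,.16],[.593,.078,.16]],s))
E
```

```text
[0.59309961 0.07912158 0.26510466] [[-0.988 -0.155 -0.001]
 [-0.155  0.988  0.001]
 [ 0.001  0.001 -1.   ]] 0.2793709068649043
to go cm [ 0.01632063 -0.11788619 11.51040146]
[[316.59062384 312.60861902]
 [316.74732135 157.69582996]
 [316.90009878 240.19600817]]
```

View pics/w1.png

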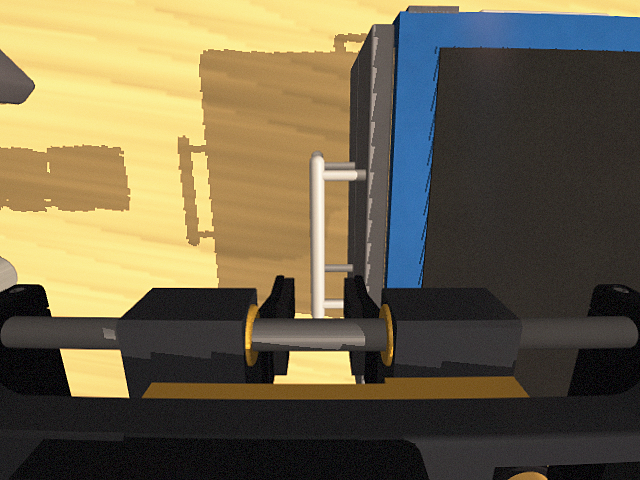

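The wrist view shows the bar at u≈317, vertical and centred between the fingers, as predicted. Descending and gripping.

play_rows --pt "0.72 0 -0.1 3 0" --pt "0.72 0 0 3 0" --pt "0.72 0 0 3 0" --pt "0.72 0 0 2.5 0" --pt "0.72 0 0 0 0" --pt "1 0 0 0 0" --pt "1 0 0 0 0" --pt "1 0 0 0 0" --pt "1 0 0 0 0" --force 40

```text
time: 3.45
position: [0.5945, 0.078, 0.1521]
tool_rot: [-0.244, 3.13, 0.001]
ft_force: [-0.7, 0.6, 6.2]
grip_width: 0.114
```

play_rows --pt "1 0 -0.5 0 0" --pt "1 0 -1.5 0 0" --pt "1 0 -2 0 0" --pt "1 0 -2 0 0" --pt "1 0 -2 0 0" --pt "1 0 -2 0 0" --pt "1 0 -2 0 0" --pt "1 0 -2 0 0" --pt "1 0 -2 0 0" --pt "1 0 -2 0 0" --pt "1 0 -1.5 0 0" --pt "1 0 -0.7 0 0" --pt "1 0 -0.3 0 0" --pt "1 0 0 0 0" --pt "1 0 0 0 0"

```text
time: 5.32
position: [0.6274, -0.1249, 0.1522]
tool_rot: [-0.244, 3.127, -0.001]
ft_force: [4.1, 1.3, 6.6]
grip_width: 0.111
```

Drawer followed about 205 mm. Releasing slightly, then lifting and looking.

play_rows --pt "0.72 0 0 0 0" --pt "0.72 0 0 0 0" --pt "0.72 0 0 0 0" --pt "0.72 0 0 -3 0" --pt "0.72 0 0 -5 0" --pt "0.72 0 0 -5 0" --pt "0.5 0 0 -2 0" --pt "0.5 0 0 0 0" --pt "0.5 0 0 0 0"

```text
time: 6.45
position: [0.6245, -0.1247, 0.2987]
tool_rot: [0.243, -3.129, -0.001]
ft_force: [-0.4, 0.1, -0.5]
grip_width: 0.472
```

```bash
python3 - <<'E'
from h import *
im,s=snap("wrist","w2.png");print(s["position"],s["time"])
im,_=snap("top","t2.png");cv2.imwrite("pics/t2c.png",cv2.resize(im[170:320,190:390],None,fx=4,fy=4,interpolation=cv2.INTER_CUBIC))
im,_=snap("scene","s2.png")
E
```

```text
[ 0.62454416 -0.12474033  0.29870375] 6.45
```

View pics/w2.png

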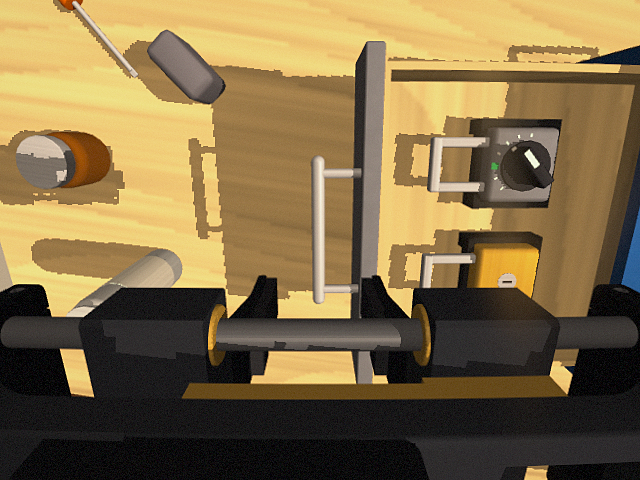

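View pics/t2c.png

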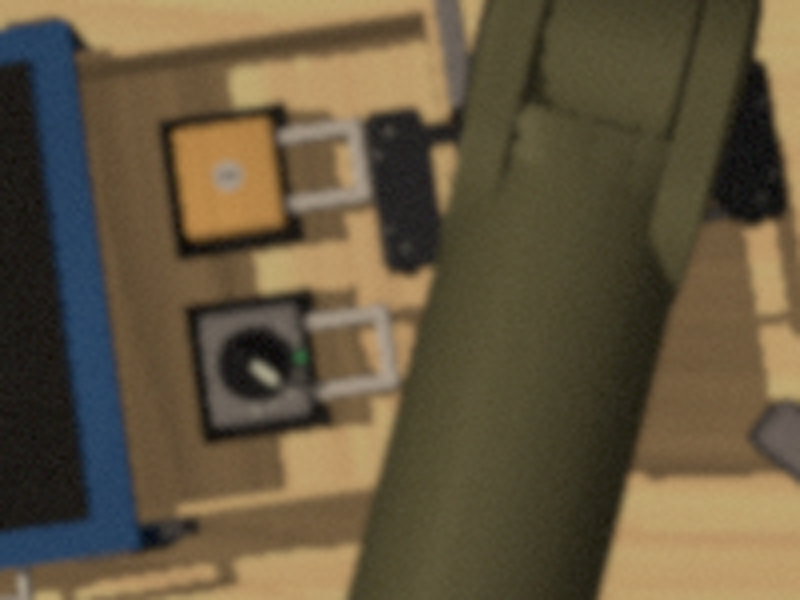

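View pics/s2.png

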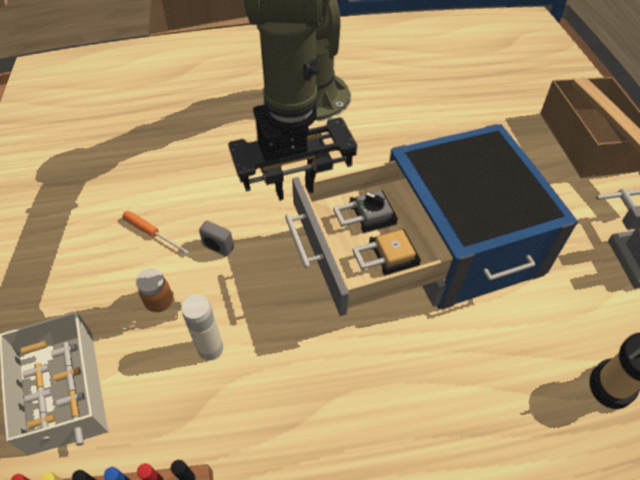

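Wrist view: grey lock with dial at about (525,165), green mark (493,166), white pointer around (532,157). The brass lock is at (505,265) in the other pocket. Zooming in to measure the dial.

```bash
python3 - <<'E'
from h import *
im=cv2.imread("pics/w2.png");s=ctrl.get_state()
cv2.imwrite("pics/w2c.png",cv2.resize(im[105:225,410:580],None,fx=4.5,fy=4.5,interpolation=cv2.INTER_CUBIC))
hsv=cv2.cvtColor(im,cv2.COLOR_BGR2HSV)
M=R.from_rotvec(s["tool_rot"]).as_matrix()
g=cv2.inRange(hsv,(45,90,60),(85,255,255));g[:,:470]=0;g[:,560:]=0;g[220:]=0
ys,xs=np.nonzero(g);print("green",xs.mean(),ys.mean(),cast("wrist",[xs.mean(),ys.mean()],.138,s))
t=cv2.imread("pics/t2.png")
print("top dial",cast("top",[70/1+184.5,261.25],.145))
# prediction: handle mid drawer-out; shell front mid
a=.16;o=np.array([np.sin(a),-np.cos(a)]);l=np.array([np.cos(a),np.sin(a)])
h=np.array([.593,.078])+.206*o
# face in front of handle -35; crown/lock relative: lock is behind
sh=np.array([.5861,.1273])
for k in(-55,55): print("pred lock",k,sh+.073*o+k/1000*l)
E
```

```text
green 494.2962962962963 165.7962962962963 [[0.54889496 0.02028392 0.138     ]]
top dial [[0.54274461 0.04253233 0.145     ]]
pred lock -55 [0.54343273 0.04646991]
pred lock 55 [0.65202773 0.06399491]
```

View pics/w2c.png

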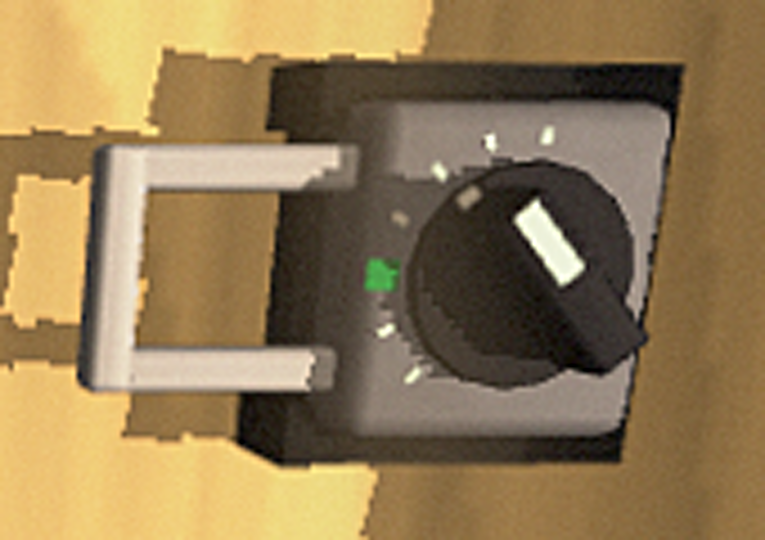

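```bash
python3 - <<'E'
from h import *
s=ctrl.get_state()
f=lambda p:np.array(p)/4.5+[410,105]-.4
P={"strip":[[515,215],[562,287]],"strip2":[[540,200],[585,265]],"baredge":[[540,195],[648,340]]}
for k,v in P.items():
    w=cast("wrist",f(v),.1595,s);d=w[0]-w[1];print(k,w[:,:2].round(4).tolist(),np.degrees(np.arctan2(d[1],d[0])).round(1))
print("outdir",np.degrees(np.arctan2(-np.cos(.16),np.sin(.16))))
# disc circle outline
c=f([[522,272]]);print("disc",cast("wrist",c,.1425,s))
w=cast("wrist",f([[412,272],[634,272],[522,160],[522,387]]),.1425,s);print(w.round(4))
# crown and bar corners
print("crown",cast("wrist",f([[104,146],[91,388],[147,187],[134,348]]),.1315,s).round(4))
print("bar top outline", cast("wrist",f([[537,193],[648,338]]),.1595,s).round(4))
E
```

```text
strip [[0.5345, 0.031], [0.5454, 0.0436]] -130.9
strip2 [[0.5311, 0.0347], [0.5409, 0.0467]] -129.3
baredge [[0.5303, 0.0345], [0.5521, 0.0629]] -127.4
outdir -80.83267527790683
disc [[0.54374152 0.04531977 0.1425    ]]
[[0.5473 0.0239 0.1425]
 [0.5401 0.0674 0.1425]
 [0.5235 0.0389 0.1425]
 [0.5653 0.0522 0.1425]]
crown [[ 0.5337 -0.0375  0.1315]
 [ 0.5802 -0.0289  0.1315]
 [ 0.5399 -0.0273  0.1315]
 [ 0.5709 -0.0222  0.1315]]
bar top outline [[0.53   0.0338 0.1595]
 [0.5517 0.0628 0.1595]]
```

```bash
python3 - <<'E'
from h import *
s=ctrl.get_state();M=R.from_rotvec(s["tool_rot"]).as_matrix()
print(s["joint_positions"].round(3),np.degrees(np.arctan2(M[1,1],M[0,1])))
for z in (.25,.142):print("go",M.T@(np.array([.5436,.0457,z])-s["position"])*100)
E
```

```text
[-0.181  0.284  0.428  1.391 -0.117  1.495  1.968] 98.89365113085968
go [ 5.35500629 18.08563695  4.90102623]
go [ 5.32393301 18.07685232 15.70097796]
```

play_rows --pt "0.6 1.34 4.52 0 0" --pt "0.6 1.34 4.52 0 0" --pt "0.6 1.34 4.52 0 0" --pt "0.6 1.33 4.52 0 0" --pt "0.6 0 0 0 0.185" --pt "0.6 0 0 0 0.185" --pt "0.6 0 0 0 0.185" --pt "0.6 0 0 0 0.185" --pt "0.6 0 0 0 0.185" --pt "0.6 0 0 0 0.185" --pt "0.6 0 0 0 0.185" --pt "0.6 0 0 0 0.185" --pt "0.6 0 0 0 0.185" --pt "0.6 0 0 0 0.185" --pt "0.6 0 0 0 0.185" --pt "0.6 0 0 0 0.185" --pt "0.6 0 0 0 0.185" --pt "0.6 0 0 0 0" --pt "0.6 0 0 0 0"

```text
time: 8.98
position: [0.5443, 0.0454, 0.3001]
tool_rot: [-2.832, -1.359, 0.001]
ft_force: [0.4, 0.1, -0.4]
grip_width: 0.399
```

```bash
python3 - <<'E'
from h import *
im,s=snap("wrist","w3.png");im2,_=snap("top","t3.png")
cv2.imwrite("pics/t3c.png",cv2.resize(im2[170:320,190:390],None,fx=4,fy=4,interpolation=cv2.INTER_CUBIC))
M=R.from_rotvec(s["tool_rot"]).as_matrix()
print(s["joint_positions"].round(3),np.degrees(np.arctan2(M[1,1],M[0,1])),s["position"],s["grip_width"])
for z in (.153,):print("go",M.T@(np.array([.5436,.0457,z])-s["position"])*100)
print(proj("wrist",[[.5436,.0457,.1595]],s))
E
```

```text
[-0.498  0.07   0.389  1.615 -0.027  1.463 -0.783] -38.72745187733372 [0.54427894 0.04541755 0.30011212] 0.39866770989962347
go [-1.21578852e-02 -6.33913569e-02  1.47112538e+01]
[[318.30098008 229.13138729]]
```

View pics/w3.png

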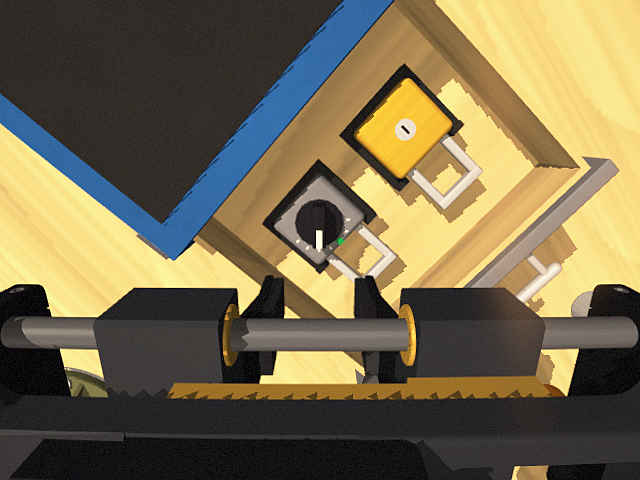

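The wrist view shows the dial bar vertical at u≈319 with the pointer toward (319,240), so it's aligned with the jaws. Descending and gripping the bar.

play_rows --pt "0.6 0 -0.05 4 0" --pt "0.6 0 0 4 0" --pt "0.6 0 0 3 0" --pt "0.6 0 0 2 0" --pt "0.6 0 0 1 0" --pt "0.6 0 0 0.7 0" --pt "0.6 0 0 0 0" --pt "0.8 0 0 0 0" --pt "1 0 0 0 0" --pt "1 0 0 0 0" --pt "1 0 0 0 0" --force 20

```text
time: 10.45
position: [0.5444, 0.0458, 0.1539]
tool_rot: [2.834, 1.355, 0.001]
ft_force: [-0.0, -0.5, 1.4]
grip_width: 0.133
```

play_rows --pt "1 0 0 0 -0.12" --pt "1 0 0 0 -0.12" --pt "1 0 0 0 -0.12" --pt "1 0 0 0 -0.12" --pt "1 0 0 0 -0.12" --pt "1 0 0 0 -0.12" --pt "1 0 0 0 -0.12" --pt "1 0 0 0 0" --pt "1 0 0 0 0" --pt "1 0 0 0 0"

```text
time: 11.7
position: [0.5445, 0.0457, 0.1539]
tool_rot: [2.036, 2.391, 0.001]
ft_force: [1.1, -0.4, 1.5]
grip_width: 0.132
```

play_rows --pt "0.6 0 0 0 0" --pt "0.6 0 0 0 0" --pt "0.6 0 0 0 0" --pt "0.6 0 0 -3 0" --pt "0.6 0 0 -5 0" --pt "0.6 0 0 -5 0" --pt "0.6 0 0 -2 0" --pt "0.6 0 0 0 0" --pt "0.6 0 0 0 0"

```text
time: 12.82
position: [0.5434, 0.0457, 0.302]
tool_rot: [-2.035, -2.392, 0.003]
ft_force: [0.5, 0.3, -0.5]
grip_width: 0.397
```

```bash
python3 - <<'E'
from h import *
im,s=snap("wrist","w4.png")
M=R.from_rotvec(s["tool_rot"]).as_matrix()
print(s["joint_positions"].round(3),np.degrees(np.arctan2(M[1,1],M[0,1])),s["position"],s["grip_width"])
print(proj("wrist",[[.5436,.0457,.1595],[.5557,-.0293,.1315]],s))
E
```

```text
[-0.437  0.069  0.323  1.61  -0.022  1.468  0.049] 9.225568237297008 [0.54344018 0.04570178 0.30202267] 0.3973665540609725
[[319.30869578 228.5423215 ]
 [319.23173852 295.23714758]]
```

View pics/w4.png

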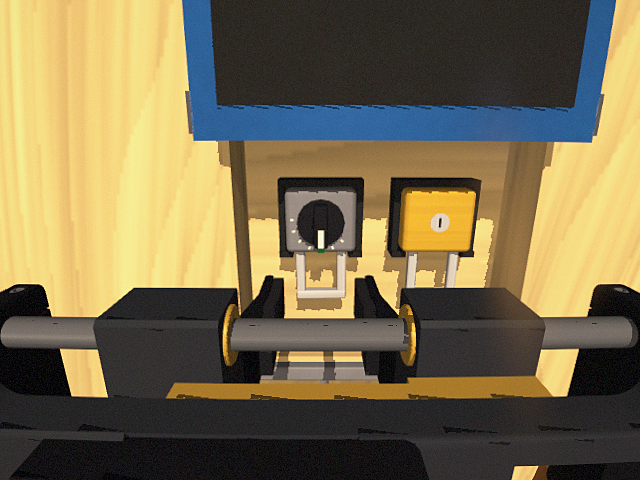

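The pointer sits at the green mark (320,245), and the crown at (321,294) is where predicted. Now rotating so the jaws lie along the shackle pull and moving over the crown.

play_rows --pt "0.65 0 0 0 0.1745" --pt "0.65 0 0 0 0.1745" --pt "0.65 0 0 0 0.1745" --pt "0.65 0 0 0 0.1745" --pt "0.65 0 0 0 0.1745" --pt "0.65 0 0 0 0.1745" --pt "0.65 0 0 0 0.1745" --pt "0.65 0 0 0 0.1745" --pt "0.65 0 0 0 0.1745" --pt "0.65 0 3.8 0 0" --pt "0.65 0 3.8 0 0" --pt "0.65 0 0 0 0" --pt "0.65 0 0 0 0"

```text
time: 14.5
position: [0.5558, -0.0285, 0.3024]
tool_rot: [-3.131, -0.254, 0.003]
ft_force: [-0.8, -0.1, -0.2]
grip_width: 0.354
```

```bash
python3 - <<'E'
from h import *
im,s=snap("wrist","w5.png")
M=R.from_rotvec(s["tool_rot"]).as_matrix()
print(s["joint_positions"].round(3),np.degrees(np.arctan2(M[1,1],M[0,1])),s["position"],s["grip_width"])
print("go",M.T@(np.array([.5562,-.0293,.119])-s["position"])*100)
print(proj("wrist",[[.5562,-.0293,.1315]],s))
E
```

```text
[-0.404  0.095  0.442  1.587 -0.041  1.47  -1.368] -80.73719543467676 [ 0.55583596 -0.02847615  0.30236102] 0.35354690944654227
go [ 0.05740444  0.10428645 18.33593637]
[[320.27380981 220.03900604]]
```

View pics/w5.png

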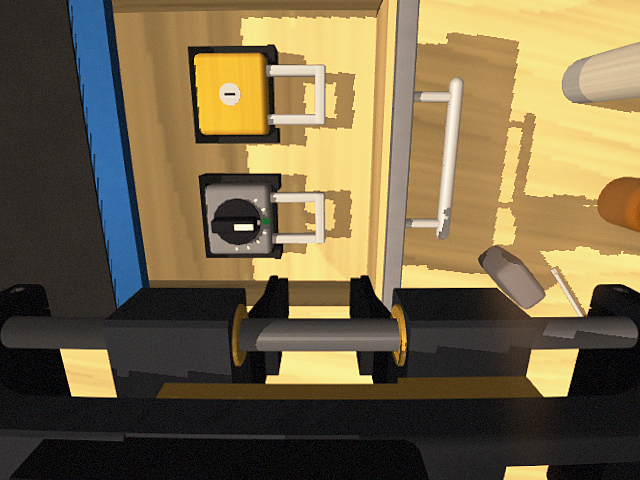

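Crown at about (320,218), within 3 px of the prediction, and dial bar horizontal with its pointer toward the green mark. Descending to the crown.

play_rows --pt "0.65 0.1 0.1 5 0" --pt "0.65 0 0 5 0" --pt "0.65 0 0 3 0" --pt "0.65 0 0 2 0" --pt "0.65 0 0 1.5 0" --pt "0.65 0 0 1 0" --pt "0.65 0 0 0.8 0" --pt "0.65 0 0 0 0" --pt "0.65 0 0 0 0"

```text
time: 15.68
position: [0.5579, -0.0301, 0.1212]
tool_rot: [-3.131, -0.253, -0.002]
ft_force: [1.0, 0.4, 0.7]
grip_width: 0.351
```

play_rows --pt "0.65 0 0 0.35 0" --pt "0.65 0 0 0 0" --pt "0.85 0 0 0 0" --pt "1 0 0 0 0" --pt "1 0 0 0 0" --pt "1 0 0 0 0" --force 60

```text
time: 16.42
position: [0.5574, -0.0299, 0.1171]
tool_rot: [-3.131, -0.254, 0.0]
ft_force: [0.1, 1.2, 1.1]
grip_width: 0.094
```

Gripped (8-9 mm). Pulling the shackle out.

play_rows --pt "1 0 0.3 0 0" --pt "1 0 0.4 0 0" --pt "1 0 0.4 0 0" --pt "1 0 0.4 0 0" --pt "1 0 0.3 0 0" --pt "1 0 0 0 0" --pt "1 0 0 0 0" --pt "1 0 0 0 0"

```text
time: 17.42
position: [0.56, -0.0464, 0.1169]
tool_rot: [-3.129, -0.254, 0.001]
ft_force: [-2.4, 4.1, 0.6]
grip_width: 0.097
```

```bash
python3 - <<'E'
from h import *
im,s=snap("wrist","w6.png");im2,_=snap("top","t6.png");cv2.imwrite("pics/t6c.png",cv2.resize(im2[170:320,190:390],None,fx=4,fy=4,interpolation=cv2.INTER_CUBIC))
print(s["position"],s["ft_force"])
E
```

```text
[ 0.56000576 -0.04637392  0.11688256] [-2.35152468  4.12104597  0.5915572 ]
```

View pics/t6c.png

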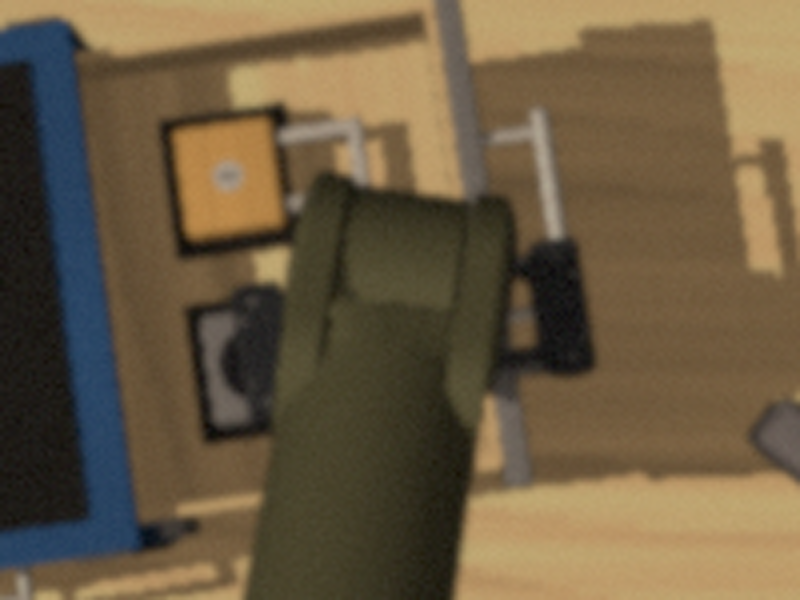

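View pics/w6.png

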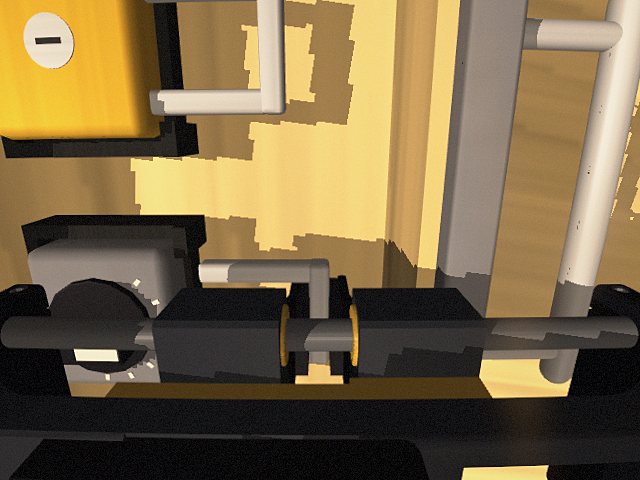

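Tool moved 16.7 mm with about 5 N, and the grey shackle leg now shows longer than the brass one. One more small tug, then a slow lift.

play_rows --pt "1 0 0.15 0 0" --pt "1 0 0 0 0" --pt "1 0 -0.1 0 0" --pt "1 0 0 -0.3 0" --pt "1 0 0 -0.6 0" --pt "1 0 0 -1 0" --pt "1 0 0 -1 0" --pt "1 0 0 -1 0" --pt "1 0 0 -1 0" --pt "1 0 0 0 0"

```text
time: 18.77
position: [0.5613, -0.0488, 0.1673]
tool_rot: [3.131, 0.252, 0.004]
ft_force: [-0.5, -0.8, -3.4]
grip_width: 0.094
```

```bash
python3 - <<'E'
from h import *
im,s=snap("wrist","w7.png");im,_=snap("scene","s7.png")
cv2.imwrite("pics/s7c.png",cv2.resize(im[90:310,230:520],None,fx=2.7,fy=2.7,interpolation=cv2.INTER_CUBIC))
print(s["position"],s["ft_force"],s["torque"])
E
```

```text
[ 0.56127958 -0.04881914  0.16732839] [-0.52193149 -0.75967201 -3.40631737] [-0.39357015  0.13508339 -0.04938909]
```

View pics/w7.png

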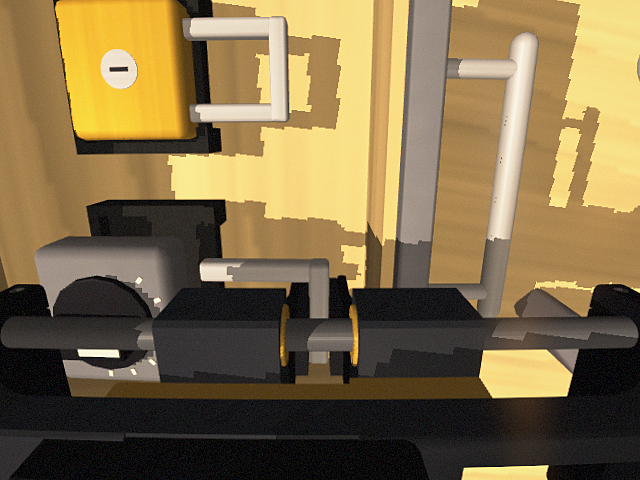

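View pics/s7c.png

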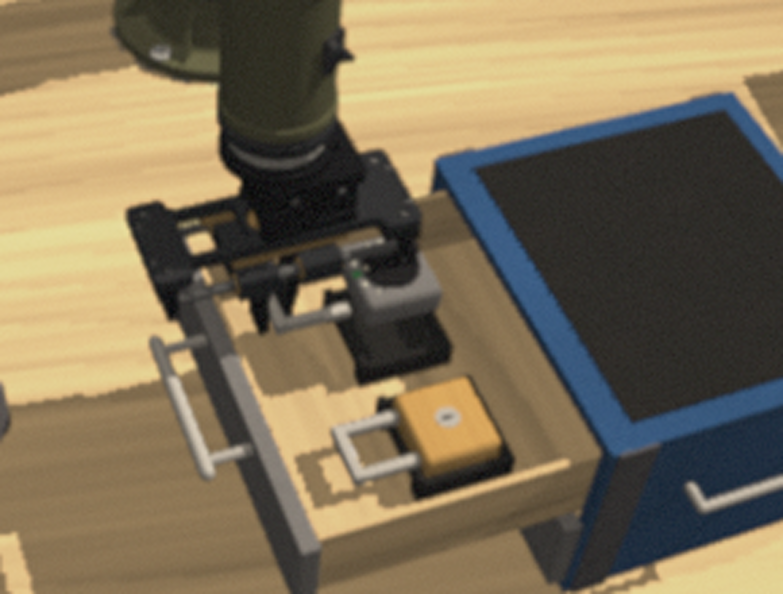

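The lock is lifted level out of its pocket, and 3.4 N matches its 0.35 kg. The brass lock is still in place. Lifting on.

play_rows --pt "1 0 0 -1 0" --pt "1 0 0 -1.5 0" --pt "1 0 0 -1.5 0" --pt "1 0 0 -1.5 0" --pt "1 0 0 -1.5 0" --pt "1 0 0 -1.5 0" --pt "1 0 0 -1.5 0" --pt "1 0 0 -1.5 0" --pt "1 0 0 -1.5 0" --pt "1 0 0 -1 0" --pt "1 0 0 -0.5 0" --pt "1 0 0 0 0" --pt "1 0 0 0 0" --pt "1 0 0 0 0" --pt "1 0 0 0 0" --pt "1 0 0 0 0"

```text
time: 20.88
position: [0.5604, -0.0484, 0.311]
tool_rot: [-3.131, -0.253, 0.0]
ft_force: [0.5, 0.0, -4.1]
grip_width: 0.098
```

```bash
python3 - <<'E'
from h import *
im,s=snap("wrist","w8.png");im,_=snap("scene","s8.png")
im2,_=snap("top","t8.png")
s2=ctrl.get_state();print(s["position"],s2["position"]-s["position"],s["ft_force"],s["grip_width"],s2["time"],s2["joint_positions"])
E
```

```text
[ 0.56037865 -0.04836186  0.3109542 ] [ 6.55143804e-05 -6.58339441e-06  1.23585073e-04] [ 0.49337959  0.04379286 -4.09618278] 0.09812160249370304 21.025 [-0.37887882  0.10577537  0.45790555  1.5606509  -0.04691442  1.48597552
 -1.3287118 ]
```

View pics/w8.png

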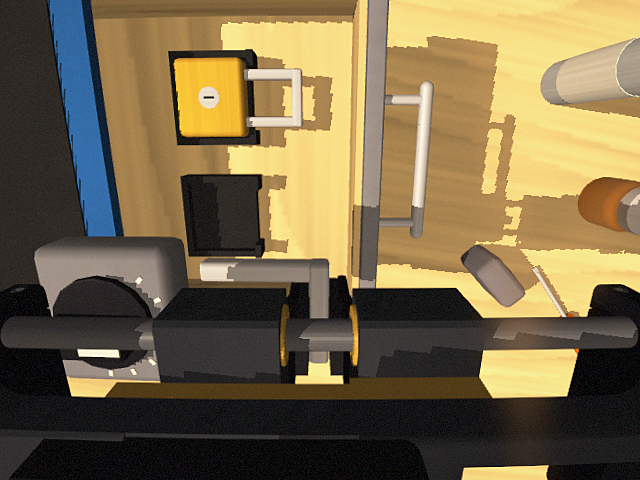

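View pics/s8.png

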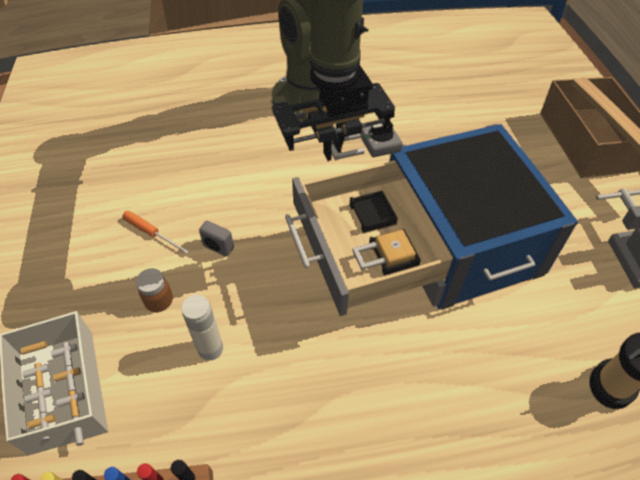

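View pics/t8.png

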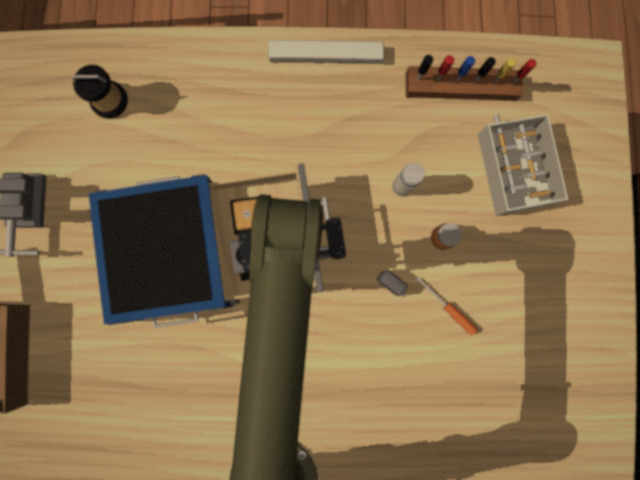

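Lock held level above the chest; bystanders and brass lock unmoved, drawer open. A quick numeric check of the shackle opening, then I'll hand in.

```bash
python3 - <<'E'
from h import *
s=ctrl.get_state();z=s["position"][2]+.009
w=cast("wrist",[[328,330],[309,330]],z+.0055,s);b=cast("wrist",[[36,262],[187,262]],z+.012,s)
o=np.array([np.sin(.16),-np.cos(.16),0]);print("along out mm: crown",(w@o*1000).round(1),"body",(b@o*1000).round(1), "lock z",z)
h=cast("wrist",[[426,86],[417,232]],.16,s);print("handle mid",h.mean(0),"travel",(h.mean(0)-[.593,.078,.16])@o)
E
```

```text
along out mm: crown [140.9 132.5] body [21.5 84.2] lock z 0.3200777870012433
handle mid [ 0.62860983 -0.12483066  0.16      ] travel 0.20591325519767176
```

That rough measure (about 84 mm crown to body centre against 92 expected) disagrees with the tool travel, so I'm looking closer before handing in.

```bash
python3 - <<'E'
from h import *
im=cv2.imread("pics/w8.png");cv2.imwrite("pics/w8c.png",cv2.resize(im[220:400,20:340],None,fx=2.5,fy=2.5,interpolation=cv2.INTER_CUBIC))
im=cv2.imread("pics/s8.png");cv2.imwrite("pics/s8c.png",cv2.resize(im[80:190,260:420],None,fx=5,fy=5,interpolation=cv2.INTER_CUBIC))
E
```

```text
(no output)
```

View pics/w8c.png

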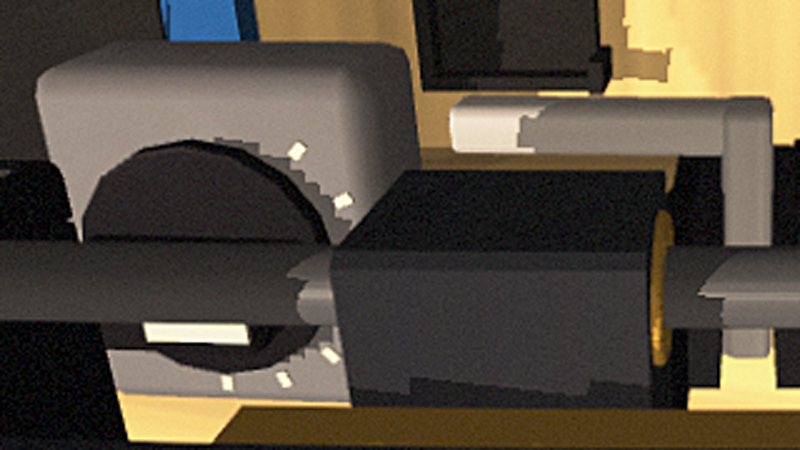

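View pics/s8c.png

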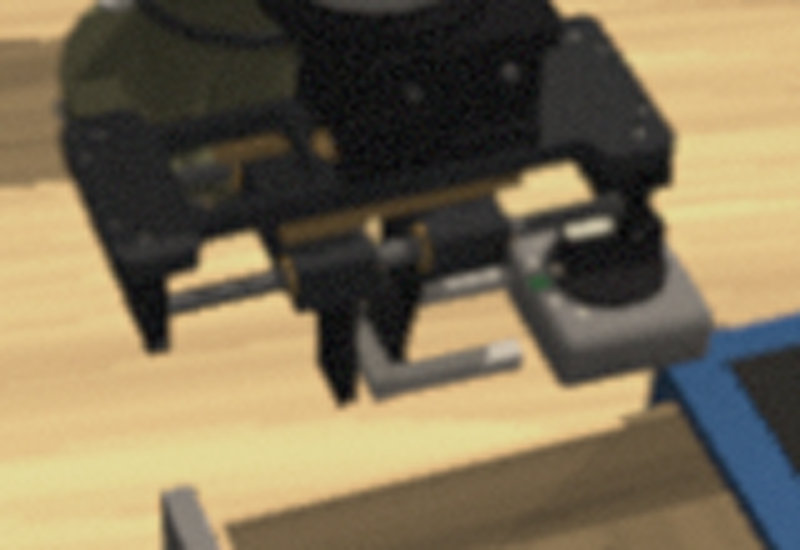

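The visible right edge of the body at u≈187 is its lower front edge, not the upper one, so the earlier cast used the wrong height. Recomputing.

```bash
python3 - <<'E'
from h import *
s=ctrl.get_state();z=s["position"][2]+.009
o=np.array([np.sin(.16),-np.cos(.16),0])
f=lambda u,v,zz:(cast("wrist",[[u,v]],zz,s)@o*1000).round(1)
print("z",z)
print("crown top faces",f(328,330,z+.0055),f(309,330,z+.0055))
print("leg end top",f(202,262,z+.0055))
print("body front bottom",f(187,285,z-.012),"back top",f(36,260,z+.010), "back top2",f(36,260,z+.012))
# dial centre from disc at top z: extremes crop 83..330 -> u
print("disc edges",f(20+83/2.5,220+220/2.5,z+.0165),f(20+331/2.5,220+248/2.5,z+.0165))
# same in w5-like shut check: sizes on crown from tool frame
print("TCP",s["position"]@o*1000)
# scene view: project hypotheses
l=np.array([np.cos(.16),np.sin(.16),0])
c=np.array([s["position"][0],s["position"][1],z])
im=cv2.imread("pics/s8.png");
for d in(76,84,92):
    m=c-o*d/1000
    print(d,(proj("scene",[m+[0,0,.0165],m+o*.03+l*.033-[0,0,.012],m-o*.03+l*.033-[0,0,.012],m-o*.03+l*.033+[0,0,.012]])-[260,80]).round(1).tolist())
E
```

```text
z 0.3200777870012433
crown top faces [140.9] [132.5]
leg end top [87.9]
body front bottom [73.4] back top [19.9] back top2 [21.7]
disc edges [28.1] [69.]
TCP 137.0396065928399
76 [[113.6, 52.8], [103.7, 80.7], [135.0, 73.3], [136.6, 63.3]]
84 [[117.8, 51.9], [107.9, 79.7], [139.1, 72.3], [140.7, 62.4]]
92 [[122.0, 51.0], [112.1, 78.7], [143.2, 71.4], [144.9, 61.4]]
```

Rechecked: the scene view fits 92 mm crown-to-body (fully open: corner, right edge and dial all match within 2 px). The wrist view gives about 89-94 mm. Handing in.

```bash
python3 - <<'E'
from bench import ticket
print(ticket.close_job())
E
```

```text
the job is handed in; nothing more can be done
None
```

The grey padlock is open and was handed in while the arm held it level in the air by its shackle. No verdict was reported.

- **Drawer:** I pulled the top drawer by its bar handle. The last wrist picture puts its travel at about 206 mm, fully out.
- **Dial:** I turned it two clicks anticlockwise, and the pictures show the white pointer at the green mark.
- **Shackle:** I gripped the crown and pulled; the tool moved 16.7 mm during the pull.
- **Holding:** The lock's centre was about 320 mm above the bench and the arm was still, about 21 s into the 64 s. Gripper opening was about 8.5 mm on the 9 mm crown, at 60 N grip. Lifted weight read about 3.4–4.1 N, against 3.4 N expected.
- **Surroundings:** The brass lock was still in its pocket, and I saw no bystander moved in the last pictures.

**One check disagreed at first:** a rough wrist-camera measurement gave about 84 mm from crown to body centre, which would have meant the shackle was only about 8 mm out. I had taken the body's lower front edge at the height of its top face. Recast at the right height:

| View | Crown to body centre |
|---|---|
| Scene | 92 mm (fully open), within about 2 px |
| Wrist, front edge | 94 mm |
| Wrist, dial disc | 88.5 mm |

The back edge, at about 20–22 mm, would still give about 85–87 mm (about 10 mm out), which I put down to its rounding. The visible gap between the free leg and the body was about 14 mm. I judged the shackle past 12 mm, but it is less certain than the other checks.

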